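# Pop up and aim the cutter's control screen

### The arm

A 7-joint arm with a two-finger parallel gripper is mounted at the origin on the work surface. World frame = base frame: x ahead of the robot, y to its left, z up, the work surface at z = 0. Lengths are in m, angles in rad, forces in N, time in s.
With the tool pointing down it reaches from about 0.425 to 0.925 m from the base axis. Payload 6.8 kg.
Tool frame: the origin (TCP) lies at the very end of the fingers, on their centre line; the grasp point (between the pads) lies 19 mm behind it; z points along the fingers, y is the line along which they close (so a half turn about z gives the same grasp; the last joint's range is limited). The gripper opens to 85 mm and grips with 20 to 120 N. Pads are 22 mm wide; open, the fingers measure 114 mm over their backs; the gripper's body (76 mm by 85 mm) begins 54 mm behind the grasp point. The pads swing forward as they close: fully open they stand 13 mm farther back than shut.
Start: joints at [1.069, 0.477, 0.022, 1.555, -0.011, 1.109, -0.083], TCP at [0.259, -0.623, 0.231] pointing down, gripper open.
Joint ranges: [-2.96, 2.96], [-0.34, 2.1], [-1.41, 1.46], [0.24, 2.44], [-1.37, 4.51], [0.17, 1.92], [-2.96, 2.96]. Speed limits (rad/s): [2.39, 2.39, 3.14, 3.14, 3.14, 3.14, 3.14].

### API

Orientations are given as a unit quaternion [w, x, y, z].
In Python, from station import telemetry, viewer, job, search_frame, cut_out gives the robot as it stands. The module is installed in compiled form; this text tells all that it offers.
- The arm moves only by the shell command python3 -m crank 'ROWS' [FORCE]. ROWS is JSON, a list of rows, each an object with "delta_rot": the turn, a rotation vector about the tool's x, y, z in degrees, a list of three; "xyz": the shift along the tool's x, y, z in m, a list of three; "fingers": the gripper command: -1 is fully open, 1 is shut, values between are in proportion. In form: [{"delta_rot": [ax, ay, az], "xyz": [dx, dy, dz], "fingers": fingers}, ...]. A call has 1 to 10 rows; each row is the pose to reach, as a shift and turn from the pose commanded when the call began, along the tool's axes at that moment; what a row does not reach only later rows make up. A row lasts 1/10 s, in which the tool goes at most 50 mm and 8.59 degrees, less where a joint would pass 70% of its speed; a pose out of reach is approached as far as the arm can. A call with a gripper value outside its range is refused whole. The fingers move at their own pace and stop on an object; FORCE is the grip in N (left out, the last holds). Time passes only in rows, so rows that repeat a pose let the fingers close. It gives the time, the measured TCP pose, the force, the opening and the grip force at its end, in the units of the state.
- telemetry.get_obs(): the state, without advancing time (a new reading comes with each control period).
- viewer.read_camera(name): name is "scene" or "side" or "wrist"; returns a dict with "img" (384x512x3 uint8, red, green, blue), "fx", "fy", "cx", "cy" (pixels), "origin" and "rotation" of the camera in the world. Camera axes: x right, y up, looking along -z (the intrinsics and any distortion apply to the point x, -y, -z); pixel columns grow to the right and rows downward; lengths in m; the calibration is good to about 2 mm. A picture is of the moment at which its call begins. There is no depth.
- job.hand_in(): hands the job in; it is judged then, once.
Trained networks look in the newest picture that a camera, given by its name, has taken for a name from the list of things; names that differ only in an ending like _2 or _b are one class to them, and where a whole thing is asked for, a point or a joint stands for the part that bears it (a point fixed in the world has none). Each returns a list of dicts, best first, with "score" (0 to 1); they miss things now and then, are a little off and sometimes report something else, mostly with a low value. They report only what shows in the picture. A call takes as long as a camera call.
- search_frame(camera, thing): "pixel" ([column, row] in pixels, amid what is visible of it).
- cut_out(camera, thing): "pixels" (384x512 bool, what is visible of it) and "pixel" ([column, row] in pixels, amid what is visible of it).
The state is a dict: "t": time; "q": joint angles; "joint_vel": joint speeds; "joint_torque": joint torques, N m; "eef_pos": TCP position; "tool_rot": TCP orientation; "contact_force": force on the tool from outside, world axes, zero at the start; "torque": the same for the moment, N m; "gripper_width": opening from 0.0 (shut) to 1.0 (fully open); "grasp_force": force on a finger pad.
Only numpy, scipy, OpenCV 4.12 (cv2) and the standard library are available. Lean on these libraries where they do the work, as an engineer would, in place of code of your own. Each camera call takes 0.05 s, during which the arm holds its last target. There are 200 camera calls.

### The job

Press the orange strip on the folded control screen until its latch lets go, and ease the screen up under your hand so that it does not fly open. Then set the screen leaning at 70 degrees up from flat and swivel it so that its face looks squarely towards the blue tape cross on the bench. Let go of it and leave the other things on the bench where they lie.

Things in the scene. Friction and masses are not known exactly. Their poses are not given: they have to be found in the camera images.
- pod_centre (a point): Centre of the underside of the screen pod's round dark steel foot (190 mm across, 21 mm high, fixed to the bench). The swivel axis is the vertical line through this point. A black tray 150 x 200 x 28 mm (26 to 54 mm above the bench) turns on the foot and carries the screen.
- tray_frame (a point): Point on the swivel axis 22 mm above the bench, fixed to the swivelling tray. Its x axis points level, from the swivel axis towards the tray's hinge side, which is the way the screen's face looks once raised; z is up.
- screen_hinge (a point): Middle of the screen's hinge line, at mid-thickness of the screen. The hinge line lies along the tray's y axis, 70 mm along +x of the tray frame and 61 mm above the bench (the screen turns about the line at its underside); this point is 6 mm off that line, square to the screen.
- screen_edge (a point): Middle of the screen's free edge, at mid-thickness, 145 mm from the hinge. The screen is a black slab 145 x 194 x 12 mm, 0.25 kg; folded, it lies level, face up, underside 61 mm above the bench, free edge on the robot's side. Axes: x from free edge to hinge in the screen's plane, y along the edge, z out of the face. Once up, the edge can be pinched, one finger on the face, one on the back; a 16 mm latch striker stands on the back, 45 mm in from the edge.
- press_strip (a point): Centre of the orange strip (20 x 60 mm) on the screen's face at the middle of its free edge, 12 mm from the edge; axes as for screen_edge. Pressing here by about 9 to 12 N moves it down 4 to 5 mm and trips the touch latch (hard stop at about 6 mm); nothing moves until it is let up again. The latch does not catch again.
- screen (a joint): Screen tilt in rad: 0 folded and latched, slightly negative while pressed in, grows as the free edge rises; 1.222 is 70 degrees up from flat, stop at 1.5. Unlatched, a spring (6 N at the strip when folded) throws it up at up to 6 rad/s to about 0.9 unless held back; friction (0.2 N m) holds it there, and it stays where it is set between about 0.9 and 1.35.
- swivel (a joint): Tray swivel in rad, counterclockwise seen from above, 0 when the tray is square to its foot, stops at -1.2 and 1.2; friction 0.12 N m, stays where it is left.
- blue_cross_mid (a point): Middle of the cross of blue tape (75 mm across, flat on the bench, beyond the pod as seen from the robot) towards which the screen must face.
- white_cross: Cross of white tape on the bench, 75 mm across, flat: another work place, not the one wanted.
- knife: Closed utility knife, orange, 155 x 28 x 18 mm, lying loose on the bench; origin under its middle. Leave alone.
- tape_roll: Roll of blue tape lying flat, 104 mm across, 48 mm high, loose; origin at the centre of its underside. Leave alone.
- marker: Black marker pen, 140 x 18 x 18 mm, lying loose; origin under its middle. Leave alone.

How it is judged:
By the outcome, as a careful person would: the job done as asked, in the order asked, and still so for the second after the job is handed in, with the robot touching nothing.
It also fails if it takes over 46 s, if anything falls off the work surface, if the arm or the gripper's body presses on something with over 40 N, if the wrist force passes 120 N, or if a joint passes its speed limit or range.

## Working session

There is one attempt and no reset: what is moved stays moved. The work goes in short steps, Python scripts to look and compute and a shell command to move; the robot and the scene stay as the last step left them, time stands still between calls to the robot, and variables do not carry over. Pictures are saved under pics/ and viewed, at most 10 in all, crops included, and the job is handed in when it is done.

```bash
mkdir -p pics; cat > h.py <<'E'
import numpy as np, cv2
from station import telemetry, viewer, job, search_frame, cut_out
from scipy.spatial.transform import Rotation as R
def cam(n):
    c=viewer.read_camera(n); c['R']=np.array(c['rotation']).reshape(3,3) if np.size(c['rotation'])==9 else R.from_quat(np.roll(c['rotation'],-1)).as_matrix(); return c
def ray(c,p,z):
    d=c['R']@np.array([(p[0]-c['cx'])/c['fx'],-(p[1]-c['cy'])/c['fy'],-1.]); o=np.array(c['origin'])
    return o+d*(z-o[2])/d[2]
def proj(c,P):
    v=c['R'].T@(np.array(P)-c['origin']); return np.array([c['cx']-c['fx']*v[0]/v[2], c['cy']+c['fy']*v[1]/v[2]])
def save(c,n): cv2.imwrite('pics/'+n,c['img'][:,:,::-1])
def tool():
    o=telemetry.get_obs(); return np.array(o['eef_pos']),R.from_quat(np.roll(o['tool_rot'],-1)),o
E
python3 - <<'E'
from h import *
for n in('scene','side'):
    c=cam(n); save(c,n+'1.png'); print(n,{k:v for k,v in c.items() if k not in('img','R')})
    for t,z in(('press_strip',.073),('screen_edge',.067),('blue_cross_mid',0),('white_cross',0),('knife',.009),('tape_roll',.024),('marker',.009),('pod_centre',0)):
        for r in search_frame(n,t)[:2]: print(t,np.round(r['pixel']),round(r['score'],2),ray(c,r['pixel'],z).round(3))
p,r,o=tool(); print(p,r.as_matrix().round(3),o['t'])
E
```

```text
scene {'fx': 351.75122240369524, 'fy': 351.75122240369524, 'cx': 255.021276369044, 'cy': 189.08606178799909, 'origin': array([ 0.81052726, -0.3832382 ,  0.83979085]), 'rotation': array([0.92710824, 0.26294193, 0.06863196, 0.25811143])}
press_strip [236. 185.] 0.96 [0.527 0.009 0.073]
press_strip [125. 274.] 0.57 [ 0.441 -0.317  0.073]
screen_edge [237. 188.] 0.72 [0.53  0.007 0.067]
blue_cross_mid [326. 200.] 0.8 [0.737 0.135 0.   ]
blue_cross_mid [179. 337.] 0.3 [ 0.606 -0.356  0.   ]
white_cross [279. 273.] 0.77 [ 0.725 -0.115  0.   ]
white_cross [324. 119.] 0.3 [ 0.604  0.402 -0.   ]
knife [328. 121.] 0.62 [0.621 0.393 0.009]
tape_roll [183. 327.] 0.71 [ 0.607 -0.336  0.024]
marker [278. 272.] 0.73 [ 0.724 -0.116  0.009]
marker [128. 273.] 0.64 [ 0.416 -0.304  0.009]
pod_centre [240. 194.] 0.8 [0.525 0.028 0.   ]
side {'fx': 348.0910924183308, 'fy': 348.0910924183308, 'cx': 247.5382076989786, 'cy': 186.09168592067033, 'origin': array([ 0.57258762, -0.76409087,  0.64985575]), 'rotation': array([ 0.88739831,  0.4604469 , -0.0065469 , -0.02168011])}
press_strip [220. 200.] 0.72 [ 0.528 -0.008  0.073]
screen_edge [220. 202.] 0.64 [ 0.526 -0.007  0.067]
screen_edge [296. 245.] 0.24 [ 0.706 -0.183  0.067]
blue_cross_mid [287. 188.] 0.48 [0.734 0.142 0.   ]
blue_cross_mid [273. 311.] 0.27 [ 0.642 -0.311  0.   ]
white_cross [298. 246.] 0.66 [ 0.727 -0.118  0.   ]
white_cross [224. 210.] 0.28 [0.533 0.04  0.   ]
knife [245. 149.] 0.8 [0.609 0.387 0.009]
tape_roll [273. 310.] 0.74 [ 0.64  -0.324  0.024]
tape_roll [225. 209.] 0.35 [0.538 0.013 0.024]
marker [162. 315.] 0.56 [ 0.408 -0.314  0.009]
marker [221. 202.] 0.46 [0.524 0.065 0.009]
pod_centre [220. 209.] 0.63 [0.523 0.042 0.   ]
pod_centre [219. 203.] 0.57 [0.518 0.074 0.   ]
[ 0.25903073 -0.62334165  0.23131355] [[ 0.923  0.384  0.   ]
 [ 0.384 -0.923 -0.   ]
 [ 0.     0.    -1.   ]] 0.9
```

View pictures.

View pics/scene1.png

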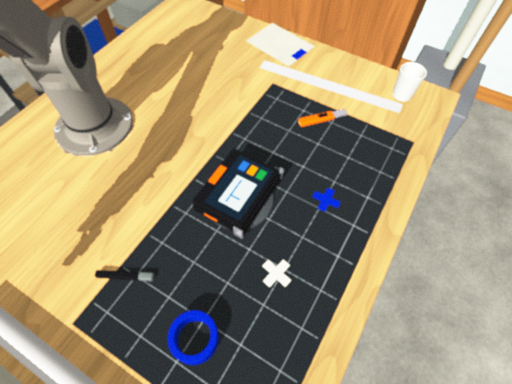

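View pics/side1.png

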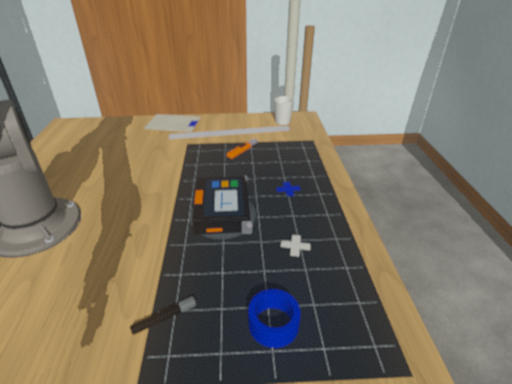

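```bash
python3 - <<'E'
from h import *
for n,box,bb in(('scene',(195,155,235,190),(305,180,345,220)),('side',(188,182,208,210),(270,175,305,200))):
    c=cam(n); h=cv2.cvtColor(c['img'],cv2.COLOR_RGB2HSV)
    for nm,b,lo,hi,z in(('strip',box,(5,150,120),(20,255,255),.073),('blue',bb,(105,150,80),(130,255,255),0)):
        m=np.zeros(h.shape[:2],np.uint8); s=np.s_[b[1]:b[3],b[0]:b[2]]; m[s]=cv2.inRange(h,lo,hi)[s]
        ys,xs=np.nonzero(m); P=np.array([ray(c,(x,y),z)[:2] for x,y in zip(xs,ys)])
        (cx,cy),wh,a=cv2.minAreaRect((P*1000).astype(np.float32))
        w,v=np.linalg.eigh(np.cov(P.T)); print(n,nm,len(P),P.mean(0).round(4),(cx,cy),wh,a,'major',v[:,1],np.sqrt(w*12))
    crop=c['img'][145:240,185:290] if n=='scene' else c['img'][165:245,180:265]
    cv2.imwrite(f'pics/{n}crop.png',cv2.resize(crop,None,fx=6,fy=6,interpolation=cv2.INTER_CUBIC)[:,:,::-1])
E
```

```text
scene strip 193 [0.4649 0.0113] (464.8630676269531, 11.439132690429688) (24.858701705932617, 64.91666412353516) 0.9402293562889099 major [-0.0258297   0.99966636] [0.024671   0.06389329]
scene blue 394 [0.7352 0.136 ] (734.30712890625, 136.971923828125) (69.0342788696289, 67.99217987060547) 48.53649139404297 major [-0.9858123   0.16785143] [0.06237266 0.06318986]
side strip 115 [0.4661 0.0115] (465.2077941894531, 12.60772705078125) (21.89118194580078, 62.03190994262695) 3.5575361251831055 major [-0.04344943  0.99905563] [0.02283235 0.06378441]
side blue 192 [0.7371 0.137 ] (737.1815795898438, 137.45587158203125) (65.74787139892578, 65.13139343261719) 49.89432144165039 major [-0.99375469  0.11158683] [0.06068245 0.06311635]
```

View pics/scenecrop.png

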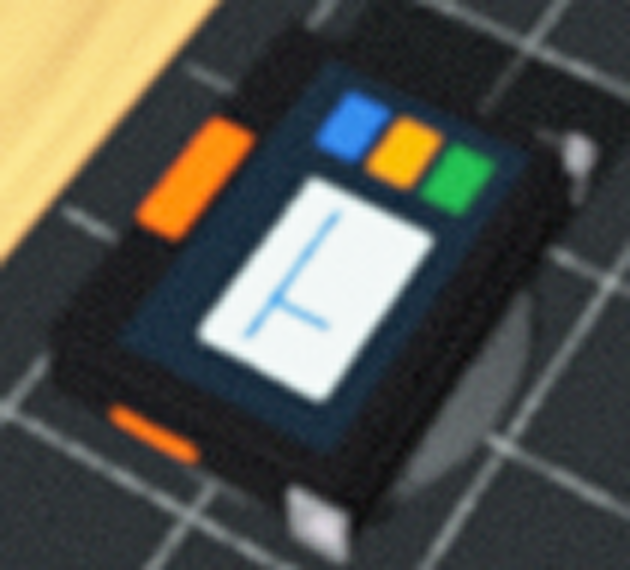

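```bash
python3 -m crank '[{"delta_rot":[0,0,-8],"xyz":[0.031,-0.036,0.002],"fingers":1},{"delta_rot":[0,0,-16],"xyz":[0.062,-0.072,0.004],"fingers":1},{"delta_rot":[0,0,-24],"xyz":[0.094,-0.108,0.006],"fingers":1},{"delta_rot":[0,0,-28],"xyz":[0.125,-0.145,0.009],"fingers":1},{"delta_rot":[0,0,-33],"xyz":[0.156,-0.181,0.011],"fingers":1},{"delta_rot":[0,0,-38],"xyz":[0.187,-0.217,0.013],"fingers":1},{"delta_rot":[0,0,-43],"xyz":[0.219,-0.253,0.015],"fingers":1},{"delta_rot":[0,0,-47],"xyz":[0.25,-0.289,0.018],"fingers":1},{"delta_rot":[0,0,-52],"xyz":[0.281,-0.325,0.02],"fingers":1},{"delta_rot":[0,0,-56],"xyz":[0.312,-0.361,0.022],"fingers":1}]' 20
python3 - <<'E'
from h import *
p,r,o=tool(); print(p,r.as_matrix().round(3))
print('to go',r.inv().apply(np.array([.4685,.0116,.2])-p).round(3))
E
```

```text
t: 2.0
eef_pos: [0.409, -0.1686, 0.2096]
tool_rot: [0.001, 0.773, 0.634, 0.0]
contact_force: [0.7, 0.3, 0.3]
gripper_width: 0.001
grasp_force: 0.0
[ 0.4089966  -0.16858636  0.20962583] [[ 0.195  0.981  0.001]
 [ 0.981 -0.195 -0.001]
 [-0.     0.001 -1.   ]]
to go [0.188 0.023 0.01 ]
```

```bash
python3 -m crank '[{"delta_rot":[0,0,-4],"xyz":[0.045,0.006,0.002],"fingers":1},{"delta_rot":[0,0,-7],"xyz":[0.09,0.012,0.005],"fingers":1},{"delta_rot":[0,0,-10],"xyz":[0.135,0.017,0.007],"fingers":1},{"delta_rot":[0,0,-13.3],"xyz":[0.175,0.022,0.009],"fingers":1},{"delta_rot":[0,0,-13.3],"xyz":[0.188,0.023,0.01],"fingers":1},{"delta_rot":[0,0,-13.3],"xyz":[0.188,0.023,0.01],"fingers":1}]'
python3 - <<'E'
from h import *
c=cam('wrist'); save(c,'wrist1.png'); p,r,o=tool(); print(p,r.as_matrix().round(3),c['origin'],c['R'][:,2].round(2))
h=cv2.cvtColor(c['img'],cv2.COLOR_RGB2HSV)
m=cv2.inRange(h,(5,150,120),(18,255,255)); k,l,s,ce=cv2.connectedComponentsWithStats(m)
for i in range(1,k):
    if s[i,4]>150:
        P=np.array([ray(c,(x,y),.073)[:2] for y,x in np.argwhere(l==i)]); w,v=np.linalg.eigh(np.cov(P.T)); print(s[i],P.mean(0).round(4),np.degrees(np.arctan2(*(v[::-1,1]))),np.sqrt(12*w), cv2.minAreaRect((P*1000).astype(np.float32)))
E
```

```text
t: 2.6
eef_pos: [0.4689, 0.012, 0.1995]
tool_rot: [-0.0, 0.694, 0.72, 0.001]
contact_force: [0.7, -1.3, -0.2]
gripper_width: 0.004
grasp_force: 0.0
[0.46846135 0.00988301 0.19930153] [[-0.034  0.999 -0.   ]
 [ 0.999  0.034 -0.   ]
 [-0.    -0.    -1.   ]] [0.46598119 0.07732016 0.34125659] [-0.01  0.26  0.97]
[ 238  146   26   67 1645] [0.4641 0.0111] 90.18053900290916 [0.02209725 0.06179777] ((464.21856689453125, 10.404632568359375), (22.19908905029297, 61.457191467285156), 1.3001946210861206)
```

View pics/wrist1.png

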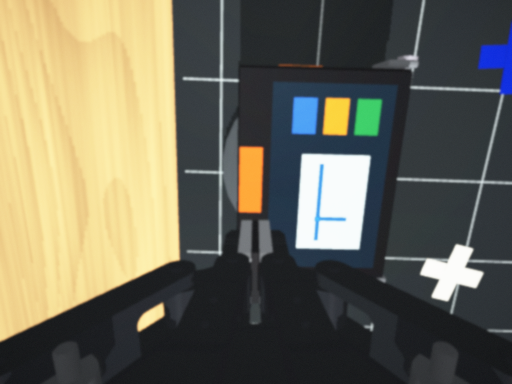

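```bash
python3 -m crank '[{"delta_rot":[0,0,0.5],"xyz":[0,-0.002,0.04],"fingers":1},{"delta_rot":[0,0,1],"xyz":[0.001,-0.003,0.08],"fingers":1},{"delta_rot":[0,0,1],"xyz":[0.001,-0.003,0.11],"fingers":1},{"delta_rot":[0,0,1],"xyz":[0.001,-0.003,0.122],"fingers":1},{"delta_rot":[0,0,1],"xyz":[0.001,-0.003,0.125],"fingers":1},{"delta_rot":[0,0,1],"xyz":[0.001,-0.003,0.127],"fingers":1},{"delta_rot":[0,0,1],"xyz":[0.001,-0.003,0.129],"fingers":1},{"delta_rot":[0,0,1],"xyz":[0.001,-0.003,0.129],"fingers":1}]'
```

```text
t: 3.45
eef_pos: [0.4654, 0.0092, 0.0717]
tool_rot: [0.001, 0.702, 0.712, -0.0]
contact_force: [-0.8, -0.6, 0.5]
gripper_width: 0.001
grasp_force: 0.4
```

```bash
python3 -m crank '[{"delta_rot":[0,0,0],"xyz":[0.001,0,0.001],"fingers":1},{"delta_rot":[0,0,0],"xyz":[0.001,0,0.002],"fingers":1},{"delta_rot":[0,0,0],"xyz":[0.001,0,0.003],"fingers":1},{"delta_rot":[0,0,0],"xyz":[0.001,0,0.003],"fingers":1}]'
```

```text
t: 3.85
eef_pos: [0.466, 0.0105, 0.0688]
tool_rot: [0.001, 0.702, 0.712, -0.0]
contact_force: [-3.4, -2.2, 7.3]
gripper_width: -0.003
grasp_force: 3.6
```

```bash
python3 -m crank '[{"delta_rot":[0,0,0],"xyz":[0,0,0.001],"fingers":1},{"delta_rot":[0,0,0],"xyz":[0,0,0.0015],"fingers":1},{"delta_rot":[0,0,0],"xyz":[0,0,0.0015],"fingers":1}]'
```

```text
t: 4.15
eef_pos: [0.4659, 0.0105, 0.0674]
tool_rot: [0.001, 0.702, 0.712, -0.0]
contact_force: [-4.8, -1.7, 8.6]
gripper_width: 0.002
grasp_force: 4.6
```

```bash
python3 -m crank '[{"delta_rot":[0,0,0],"xyz":[0,0,0.0005],"fingers":1},{"delta_rot":[0,0,0],"xyz":[0,0,0.001],"fingers":1},{"delta_rot":[0,0,0],"xyz":[0,0,0.001],"fingers":1}]'
```

```text
t: 4.45
eef_pos: [0.466, 0.0105, 0.0667]
tool_rot: [0.001, 0.702, 0.712, -0.0]
contact_force: [-6.5, -1.3, 12.8]
gripper_width: -0.001
grasp_force: 6.6
```

```bash
python3 -m crank '[{"delta_rot":[0,0,0],"xyz":[0,0.001,-0.002],"fingers":1},{"delta_rot":[0,0,0],"xyz":[0,0.003,-0.005],"fingers":1},{"delta_rot":[0,0,0],"xyz":[0,0.006,-0.008],"fingers":1},{"delta_rot":[0,0,0],"xyz":[0,0.008,-0.01],"fingers":1},{"delta_rot":[0,0,0],"xyz":[0,0.01,-0.012],"fingers":1},{"delta_rot":[0,0,0],"xyz":[0,0.01,-0.012],"fingers":1}]'
```

```text
t: 5.05
eef_pos: [0.476, 0.0112, 0.0785]
tool_rot: [0.001, 0.702, 0.712, 0.0]
contact_force: [-4.0, -0.4, 10.4]
gripper_width: -0.002
grasp_force: 4.8
```

```bash
python3 -m crank '[{"delta_rot":[0,0,0],"xyz":[0,0.005,-0.0035],"fingers":1},{"delta_rot":[0,0,0],"xyz":[0,0.0095,-0.007],"fingers":1},{"delta_rot":[0,0,0],"xyz":[0,0.0117,-0.013],"fingers":1},{"delta_rot":[0,0,0],"xyz":[0,0.0135,-0.019],"fingers":1},{"delta_rot":[0,0,0],"xyz":[0,0.0155,-0.025],"fingers":1},{"delta_rot":[0,0,0],"xyz":[0,0.0175,-0.031],"fingers":1},{"delta_rot":[0,0,0],"xyz":[0,0.02,-0.0366],"fingers":1},{"delta_rot":[0,0,0],"xyz":[0,0.023,-0.042],"fingers":1},{"delta_rot":[0,0,0],"xyz":[0,0.026,-0.0477],"fingers":1},{"delta_rot":[0,0,0],"xyz":[0,0.0295,-0.053],"fingers":1}]'
```

```text
t: 6.05
eef_pos: [0.506, 0.0116, 0.1306]
tool_rot: [0.001, 0.702, 0.712, 0.001]
contact_force: [1.9, -2.5, 1.3]
gripper_width: -0.002
grasp_force: 1.2
```

```bash
python3 -m crank '[{"delta_rot":[0,0,0],"xyz":[0,0.0037,-0.005],"fingers":1},{"delta_rot":[0,0,0],"xyz":[0,0.0076,-0.01],"fingers":1},{"delta_rot":[0,0,0],"xyz":[0,0.0118,-0.015],"fingers":1},{"delta_rot":[0,0,0],"xyz":[0,0.016,-0.0195],"fingers":1},{"delta_rot":[0,0,0],"xyz":[0,0.0207,-0.024],"fingers":1},{"delta_rot":[0,0,0],"xyz":[0,0.0255,-0.028],"fingers":1},{"delta_rot":[0,0,0],"xyz":[0,0.0305,-0.032],"fingers":1},{"delta_rot":[0,0,0],"xyz":[0,0.0357,-0.0355],"fingers":1},{"delta_rot":[0,0,0],"xyz":[0,0.041,-0.039],"fingers":1},{"delta_rot":[0,0,0],"xyz":[0,0.0466,-0.042],"fingers":1}]'
python3 - <<'E'
from h import *
c=cam('side'); d=cam('scene'); cv2.imwrite('pics/up1.png',np.hstack([cv2.resize(x[90:260,a:a+170],(400,400)) for x,a in((c['img'],150),(d['img'],170))])[:,:,::-1])
E
```

```text
t: 7.05
eef_pos: [0.5518, 0.0126, 0.172]
tool_rot: [-0.0, 0.702, 0.712, -0.0]
contact_force: [0.1, 0.1, 0.1]
gripper_width: 0.0
grasp_force: 0.0
```

View pics/up1.png

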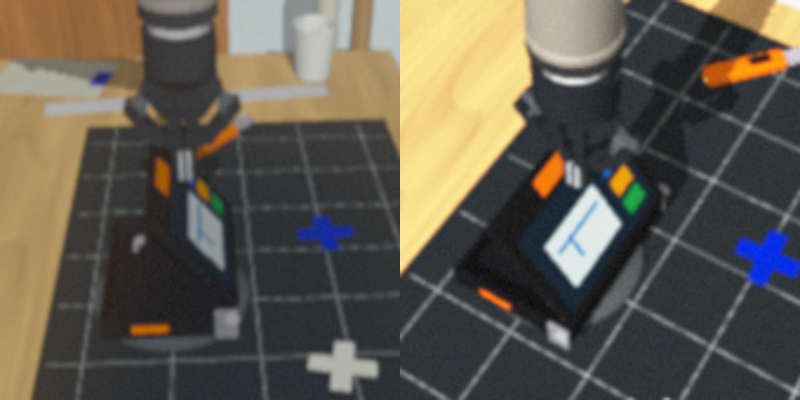

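```bash
python3 -m crank '[{"delta_rot":[0,0,0],"xyz":[0,0.002,-0.04],"fingers":1},{"delta_rot":[-5,0,0],"xyz":[0,0,-0.075],"fingers":1},{"delta_rot":[-13,0,0],"xyz":[0,-0.02,-0.08],"fingers":-1},{"delta_rot":[-21,0,0],"xyz":[0,-0.045,-0.08],"fingers":-1},{"delta_rot":[-29,0,0],"xyz":[0,-0.065,-0.075],"fingers":-1},{"delta_rot":[-37,0,0],"xyz":[0,-0.076,-0.065],"fingers":-1},{"delta_rot":[-38.4,0,0],"xyz":[0,-0.076,-0.055],"fingers":-1},{"delta_rot":[-38.4,0,0],"xyz":[0,-0.076,-0.053],"fingers":-1},{"delta_rot":[-38.4,0,0],"xyz":[0,-0.076,-0.053],"fingers":-1}]'
cat > tri.py <<'E'
from h import *
from scipy.optimize import least_squares
def comp(c,near,lo=(5,150,120),hi=(18,255,255)):
    h=cv2.cvtColor(c['img'],cv2.COLOR_RGB2HSV); k,l,s,ce=cv2.connectedComponentsWithStats(cv2.inRange(h,lo,hi))
    i=min((i for i in range(1,k) if s[i,4]>25),key=lambda i:np.hypot(*(ce[i]-near))); return ce[i],s[i,4]
def look(guess,cams=('side','scene','wrist')):
    obs=[]
    for n in cams:
        c=cam(n); px=proj(c,guess); 
        try: p,a=comp(c,px)
        except ValueError: continue
        print(n,px.round(),p.round(1),a)
        obs.append((c,p)); save(c,n+'_t.png')
    return obs
def tri(obs):
    s=least_squares(lambda P:np.concatenate([proj(c,P)-p for c,p in obs]),[.52,0,.17]); return s.x,np.abs(s.fun).max()
E
python3 - <<'E'
from tri import *
p,r,o=tool(); print(p,r.as_matrix().round(3))
ob=look([.5275-.003,.012,.172])
for sub in (ob,ob[:2]):
    P,e=tri(sub); print(P.round(4),e); 
v=np.array([P[0]-.5275-.07,P[2]-.061]); print('theta',np.arctan2(v[1],-v[0])-np.arctan2(12,133),np.hypot(*v))
E
```

```text
t: 8.05
eef_pos: [0.4819, 0.016, 0.2324]
tool_rot: [0.229, 0.665, 0.674, 0.227]
contact_force: [1.0, -0.0, -0.2]
gripper_width: 0.997
grasp_force: 0.0
[0.48189073 0.01597944 0.23236105] [[-0.012  0.791  0.611]
 [ 1.     0.013  0.001]
 [-0.007  0.611 -0.791]]
side [217. 165.] [218.6 164.8] 70
scene [235. 161.] [235.3 161.5] 213
wrist [253. 200.] [255.  179.1] 72
[0.5293 0.0252 0.1669] 4.250391582301887
[0.5277 0.01   0.1751] 0.10392228500515444
theta 0.9316693055810326 0.13374562137732138
```

View pics/wrist_t.png

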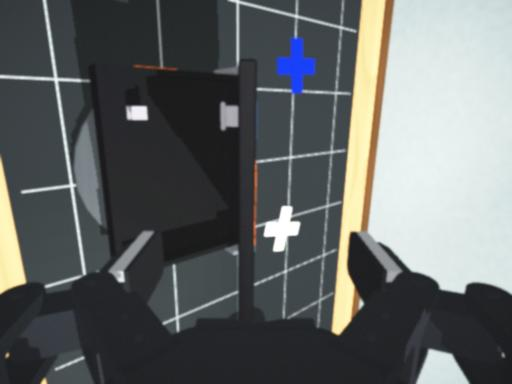

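```bash
python3 -m crank '[{"delta_rot":[1.5,0,0],"xyz":[0,0,0],"fingers":-1},{"delta_rot":[1.5,0,0],"xyz":[0,0,0],"fingers":-1}]'; python3 - <<'E'
from h import *
p,r,o=tool(); print(p,r.as_matrix().round(3),r.inv().apply(np.array([.5323,.0118,.1584])-p).round(4))
E
```

```text
t: 8.4
eef_pos: [0.4824, 0.0154, 0.2326]
tool_rot: [0.22, 0.668, 0.676, 0.219]
contact_force: [0.2, -0.1, -0.2]
gripper_width: 1.0
grasp_force: 0.0
[0.48244042 0.01541461 0.23264703] [[-0.009  0.807  0.59 ]
 [ 1.     0.011  0.001]
 [-0.006  0.59  -0.807]] [-0.0037 -0.0036  0.0894]
```

```bash
python3 -m crank '[{"delta_rot":[0,0,0],"xyz":[-0.0035,-0.0035,0.03],"fingers":-1},{"delta_rot":[0,0,0],"xyz":[-0.0035,-0.0035,0.03],"fingers":-1}]'; python3 - <<'E'
from h import *
p,r,o=tool(); print(p,r.as_matrix().round(3),r.inv().apply(np.array([.5323,.0118,.1584])-p).round(4),np.round(o['q'],2))
E
```

```text
t: 8.6
eef_pos: [0.4966, 0.012, 0.2078]
tool_rot: [0.222, 0.668, 0.676, 0.218]
contact_force: [0.2, 0.8, -0.5]
gripper_width: 1.0
grasp_force: 0.0
[0.49659476 0.01202263 0.2078497 ] [[-0.009  0.806  0.591]
 [ 1.     0.012 -0.001]
 [-0.008  0.591 -0.806]] [-0.0002 -0.0005  0.061 ] [ 0.34  0.01 -0.57  2.42  1.    0.17 -1.16]
```

```bash
python3 -m crank '[{"delta_rot":[0,0,0],"xyz":[0,-0.0005,0.02],"fingers":-1},{"delta_rot":[0,0,0],"xyz":[0,-0.0005,0.04],"fingers":-1},{"delta_rot":[0,0,0],"xyz":[0,-0.0005,0.06],"fingers":-1},{"delta_rot":[0,0,0],"xyz":[0,-0.0005,0.06],"fingers":-1}]'; python3 - <<'E'
from h import *
p,r,o=tool(); print(p,r.as_matrix().round(3),r.inv().apply(np.array([.5323,.0118,.1584])-p).round(4),np.round(o['q'],2))
c=cam('wrist'); save(c,'w3.png')
E
```

```text
t: 9.0
eef_pos: [0.5314, 0.0119, 0.1579]
tool_rot: [0.221, 0.668, 0.676, 0.218]
contact_force: [0.5, -0.1, 0.2]
gripper_width: 1.001
grasp_force: 0.0
[0.53144576 0.01194512 0.157864  ] [[-0.009  0.808  0.59 ]
 [ 1.     0.011 -0.   ]
 [-0.007  0.59  -0.808]] [-0.0002  0.001   0.0001] [ 0.29  0.19 -0.55  2.4   1.78  0.23 -1.92]
```

View pics/w3.png

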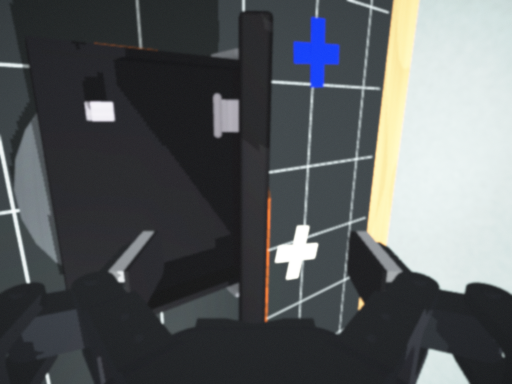

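```bash
python3 -m crank '[{"delta_rot":[0,0,0],"xyz":[0,0.001,0],"fingers":1},{"delta_rot":[0,0,0],"xyz":[0,0.001,0],"fingers":1},{"delta_rot":[0,0,0],"xyz":[0,0.001,0],"fingers":1},{"delta_rot":[0,0,0],"xyz":[0,0.001,0],"fingers":1},{"delta_rot":[0,0,0],"xyz":[0,0.001,0],"fingers":1},{"delta_rot":[0,0,0],"xyz":[0,0.001,0],"fingers":1}]' 25; python3 - <<'E'
from h import *
p,r,o=tool(); print(p,r.as_matrix().round(3),np.round(o['q'],2),o['contact_force'])
E
```

```text
t: 9.65
eef_pos: [0.5323, 0.0117, 0.1602]
tool_rot: [0.222, 0.668, 0.676, 0.218]
contact_force: [-4.4, -0.2, 6.0]
gripper_width: 0.133
grasp_force: 27.4
[0.53226925 0.0116746  0.16020092] [[-0.008  0.807  0.591]
 [ 1.     0.012 -0.002]
 [-0.008  0.591 -0.807]] [ 0.29  0.19 -0.55  2.4   1.76  0.23 -1.9 ] [-4.3589432  -0.19791411  5.96075868]
```

```bash
python3 -m crank '[{"delta_rot":[2.7,0,0],"xyz":[0,0.0056,0.0004],"fingers":1},{"delta_rot":[5.4,0,0],"xyz":[0,0.0111,0.0011],"fingers":1},{"delta_rot":[8.1,0,0],"xyz":[0,0.0166,0.002],"fingers":1},{"delta_rot":[10.8,0,0],"xyz":[0,0.0221,0.0032],"fingers":1},{"delta_rot":[13.5,0,0],"xyz":[0,0.0275,0.0047],"fingers":1},{"delta_rot":[16.2,0,0],"xyz":[0,0.0328,0.0064],"fingers":1},{"delta_rot":[16.2,0,0],"xyz":[0,0.0328,0.0064],"fingers":1},{"delta_rot":[16.2,0,0],"xyz":[0,0.0328,0.0064],"fingers":1}]'
python3 - <<'E'
from tri import *
p,r,o=tool(); M=r.as_matrix(); print(p,M.round(3),np.round(o['q'],2),'tool theta',np.degrees(np.arctan2(M[0,1],M[2,1])))
c=cam('scene'); d=cam('side')
# needed pose for swivel
A=np.array([.5275,.012,0]); 
for yaw in (29.5,):
  Z=R.from_euler('z',yaw,degrees=True)
  for f in np.arange(4,yaw+.1,(yaw)/9):
    Zf=R.from_euler('z',f,degrees=True); print(round(f,1),'xyz',r.inv().apply(A+Zf.apply(p-A)-p).round(4),'rot',np.degrees((r.inv()*Zf*r).as_rotvec()).round(2))
cv2.imwrite('pics/up2.png',np.hstack([cv2.resize(x[90:260,a:a+170],(400,400)) for x,a in((d['img'],150),(c['img'],170))])[:,:,::-1])
E
```

```text
t: 10.45
eef_pos: [0.5633, 0.0119, 0.1747]
tool_rot: [0.126, 0.693, 0.699, 0.121]
contact_force: [-3.8, -0.5, 8.2]
gripper_width: 0.132
grasp_force: 27.7
[0.56329001 0.01186707 0.17471765] [[-0.007  0.939  0.343]
 [ 1.     0.01  -0.005]
 [-0.008  0.343 -0.939]] [ 0.44  0.28 -0.69  2.11  0.53  0.52 -0.62] tool theta 69.92544094925277
4.0 xyz [ 0.0025 -0.     -0.    ] rot [-0.03  1.37 -3.76]
7.3 xyz [ 0.0045 -0.0002 -0.0001] rot [-0.06  2.5  -6.84]
10.6 xyz [ 0.0066 -0.0005 -0.0002] rot [-0.09  3.62 -9.91]
13.8 xyz [ 0.0086 -0.0009 -0.0004] rot [ -0.11   4.75 -12.99]
17.1 xyz [ 0.0105 -0.0013 -0.0006] rot [ -0.14   5.87 -16.07]
20.4 xyz [ 0.0125 -0.0019 -0.0008] rot [ -0.16   7.   -19.15]
23.7 xyz [ 0.0144 -0.0026 -0.0011] rot [ -0.19   8.12 -22.23]
26.9 xyz [ 0.0163 -0.0034 -0.0014] rot [ -0.22   9.25 -25.31]
```

View pics/up2.png

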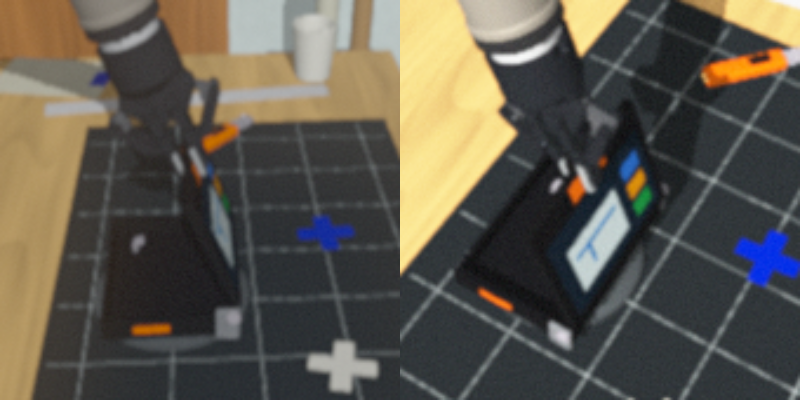

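```bash
python3 -m crank '[{"delta_rot":[-0.03,1.37,-3.76],"xyz":[0.0025,0,0],"fingers":1},{"delta_rot":[-0.06,2.5,-6.84],"xyz":[0.0045,-0.0002,-0.0001],"fingers":1},{"delta_rot":[-0.09,3.62,-9.91],"xyz":[0.0066,-0.0005,-0.0002],"fingers":1},{"delta_rot":[-0.11,4.75,-12.99],"xyz":[0.0086,-0.0009,-0.0004],"fingers":1},{"delta_rot":[-0.14,5.87,-16.07],"xyz":[0.0105,-0.0013,-0.0006],"fingers":1},{"delta_rot":[-0.16,7,-19.15],"xyz":[0.0125,-0.0019,-0.0008],"fingers":1},{"delta_rot":[-0.19,8.12,-22.23],"xyz":[0.0144,-0.0026,-0.0011],"fingers":1},{"delta_rot":[-0.22,9.25,-25.31],"xyz":[0.0163,-0.0034,-0.0014],"fingers":1},{"delta_rot":[-0.24,10.37,-28.4],"xyz":[0.0182,-0.0043,-0.0017],"fingers":1},{"delta_rot":[-0.24,10.37,-28.4],"xyz":[0.0182,-0.0043,-0.0017],"fingers":1}]'
python3 - <<'E'
from h import *
p,r,o=tool(); M=r.as_matrix(); print(p,M.round(3),np.round(o['q'],2),'theta',np.degrees(np.arctan2(np.hypot(*M[:2,1]),M[2,1])),'yaw',np.degrees(np.arctan2(M[1,1],M[0,1])))
E
```

```text
t: 11.55
eef_pos: [0.558, 0.0297, 0.1747]
tool_rot: [0.09, 0.486, 0.856, 0.149]
contact_force: [-5.7, -3.5, 14.1]
gripper_width: 0.137
grasp_force: 28.8
[0.55804621 0.02973115 0.17469295] [[-0.511  0.806  0.299]
 [ 0.859  0.483  0.167]
 [-0.009  0.342 -0.94 ]] [ 0.75  0.38 -0.99  2.08  0.38  0.54  0.09] theta 69.98299268893241 yaw 30.945461125638705
```

```bash
python3 -m crank '[{"delta_rot":[0,0,0],"xyz":[0,0,-0.001],"fingers":0.7},{"delta_rot":[0,0,0],"xyz":[0,0,-0.001],"fingers":0.5},{"delta_rot":[0,0,0],"xyz":[0,0,-0.001],"fingers":0.2},{"delta_rot":[0,0,0],"xyz":[0,0,-0.001],"fingers":0},{"delta_rot":[0,0,0],"xyz":[0,0,-0.001],"fingers":0},{"delta_rot":[0,0,0],"xyz":[0,0,-0.02],"fingers":0},{"delta_rot":[0,0,0],"xyz":[0,0,-0.05],"fingers":0},{"delta_rot":[0,0,0],"xyz":[0,0,-0.09],"fingers":0},{"delta_rot":[0,0,0],"xyz":[0,0,-0.09],"fingers":0}]'
python3 - <<'E'
from tri import *
A=np.array([.5275,.012]); a=np.radians(30.8); th=1.222
x=.07-.133*np.cos(th)+.012*np.sin(th); g=np.array([A[0]+x*np.cos(a),A[1]+x*np.sin(a),.061+.133*np.sin(th)+.012*np.cos(th)])
ob=look(g); print(g)
for s in (ob,ob[:2]): print(tri(s))
c,d=ob[0][0],ob[1][0]
cv2.imwrite('pics/up3.png',np.hstack([cv2.resize(x[80:260,a:a+180],(400,400),interpolation=cv2.INTER_CUBIC) for x,a in((c['img'],150),(d['img'],170))])[:,:,::-1])
p,r,o=tool();print(p,o['q'],o['t'])
E
```

```text
t: 12.45
eef_pos: [0.5325, 0.0131, 0.262]
tool_rot: [0.092, 0.488, 0.855, 0.149]
contact_force: [0.9, 0.4, 0.7]
gripper_width: 0.5
grasp_force: 0.0
side [230. 155.] [239.6 149.4] 152
scene [251. 157.] [251.5 157.1] 81
wrist [265. 194.] [264. 194.] 190
[0.55827003 0.03034262 0.19009258]
(array([0.55954015, 0.03073336, 0.19110584]), np.float64(9.02287692595712))
(array([0.57750165, 0.00567061, 0.22523457]), np.float64(2.3114137430749793))
[0.53052095 0.01461969 0.25778742] [ 1.03767178  0.24077757 -1.204004    2.03354679  0.14471469  0.6988671
  0.32175137] 12.6
```

View pics/up3.png

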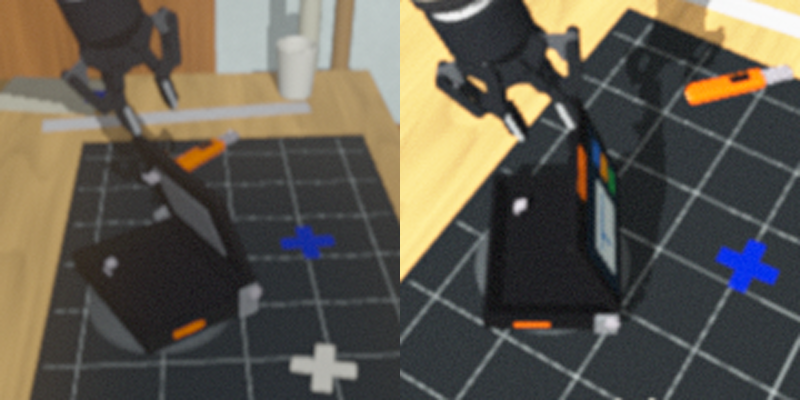

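```bash
python3 - <<'E'
from tri import *
cs=[cam('side'),cam('scene')]
def T(imgs,px): 
    ob=[]
    for c,f,q in zip(cs,imgs,px):
        d=dict(c); d['img']=cv2.imread('pics/'+f)[:,:,::-1]; p,a=comp(d,q,(3,130,90),(18,255,255)); ob.append((c,p)); print(p.round(1),a)
    return tri(ob)
L0,e0=T(('side1.png','scene1.png'),((214,230),(210,218))); L1,e1=T(('side_t.png','scene_t.png'),((235,228),(230,226)))
print(L0,e0,L1,e1)
# current cross + strip from scene+wrist
w=cam('wrist'); g=[.5595,.0307,.191]
ob=[(c,comp(c,proj(c,g))[0]) for c in (cs[1],w)]; S,e=tri(ob); print('strip',S,e)
for A in ([.5275,.012],[.5285,.0137]):
    A=np.array(A); a0,a1=[np.degrees(np.arctan2(*(L[:2]-A)[::-1])) for L in(L0,L1)]; print(a0,a1,a1-a0,np.linalg.norm(L0[:2]-A),np.linalg.norm(L1[:2]-A))
    r=S[:2]-A; print('strip yaw',np.degrees(np.arctan2(r[1],r[0])),'th_x',np.degrees(np.arccos((.07+.0113-np.hypot(*r))/.133)),'th_z',np.degrees(np.arcsin((S[2]-.061-.0041)/.133)))
# orientation of white panel in wrist init
E
```

```text
[214.2 229.6] 84
[210.2 217. ] 61
[234.6 227.7] 70
[228.8 225.5] 68
[ 0.51049789 -0.09030443  0.04143429] 0.2837741458692733 [ 0.56348327 -0.08571218  0.04108163] 0.19782117643154606
strip [0.55641012 0.0402663  0.17923229] 1.2113424583914991
-99.43582062563162 -69.78337941160449 29.652441214027135 0.10370760722993552 0.10412716284588654
strip yaw 44.35486580370332 th_x 72.10490234287921 th_z 59.10810616844856
-99.8200179249073 -70.61296737019778 29.207050554709525 0.10555092169238277 0.10538790691625308
strip yaw 43.586921551393196 th_x 71.24263649803379 th_z 59.10810616844856
```

```bash
python3 -m crank '[{"delta_rot":[0,0,0],"xyz":[0,0,-0.03],"fingers":0},{"delta_rot":[0,0,0],"xyz":[0,0,-0.06],"fingers":0},{"delta_rot":[0,0,0],"xyz":[0,0,-0.06],"fingers":0},{"delta_rot":[0,0,0],"xyz":[0,0,-0.06],"fingers":0}]'
python3 - <<'E'
from tri import *
d=cam('side');c=cam('scene');w=cam('wrist'); A=np.array([.5275,.012])
def pt(th,yaw,s,y,n):
    x=.07-s*np.cos(th)+n*np.sin(th); z=.061+s*np.sin(th)+n*np.cos(th); a=np.radians(yaw)
    return [A[0]+x*np.cos(a)-y*np.sin(a),A[1]+x*np.sin(a)+y*np.cos(a),z]
out=[]
for k,(im,b) in {'side':(d,(150,100)),'scene':(c,(170,110)),'wrist':(w,(100,0))}.items():
    sz=150 if k!='wrist' else 384; f=(400 if k!='wrist' else 400)/sz
    I=cv2.resize(im['img'][b[1]:b[1]+sz,b[0]:b[0]+sz],(400,400),interpolation=cv2.INTER_CUBIC).copy()
    for deg,col in((65,(255,0,0)),(70,(0,255,0)),(75,(255,255,0))):
        th=np.radians(deg)
        q=[((proj(im,pt(th,30.5,s,y,n))-b)*f).astype(int) for s,y,n in((0,-.097,.012),(.145,-.097,.012),(.145,.097,.012))]
        cv2.polylines(I,[np.array(q)],False,col,1)
    out.append(I[:,:,::-1])
cv2.imwrite('pics/chk.png',np.hstack(out[:2]))
print(comp(c,proj(c,pt(1.222,30.5,.133,0,.012))),[proj(c,pt(np.radians(t),30.5,.133,0,.012)).round(1) for t in (65,70,75)], tool()[2]['t'])
E
```

```text
t: 13.15
eef_pos: [0.5129, 0.0047, 0.3144]
tool_rot: [0.089, 0.487, 0.856, 0.149]
contact_force: [-0.6, -0.5, -0.6]
gripper_width: 0.498
grasp_force: 0.0
(array([251.47560976, 157.2195122 ]), np.int32(82)) [array([246.3, 158.1]), array([251.1, 157.3]), array([256.1, 156.7])] 13.3
```

View pics/chk.png

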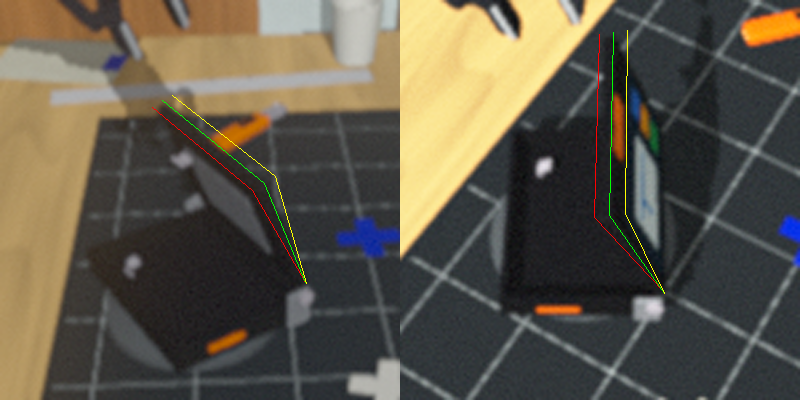

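```bash
python3 -c "
from station import job; print(job.hand_in())"
```

```text
the job is handed in; nothing more can be done
None
```

The latch let go and I eased the screen up under the hand. It now leans at about 70° and its face looks at the blue cross, with swivel yaw about 30.5° against 30.8° wanted. The gripper is clear and touching nothing, I moved nothing else on the bench, and the job was handed in after about 13 s; no verdict came back.

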